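Take the clock movement out of the vise and put it away under the dust cover

TASK

The clock movement in the vise is finished: slide the vise jaw open and lift the movement out. Stand it upright in the dust box, setting it down gently, then slide the box's cover fully shut. Leave the vise open and do not disturb the other things on the bench.

Things in the scene. Friction and masses are not known exactly. Their poses are not given: they have to be found in the camera images.
- movement: Clock movement, 0.3 to 0.6 kg: brass body 40 (x) x 74 (y) x 66 mm (z), two plates with wheels between, on a steel mounting plate 60 (x) x 80 (y) x 6 mm (z) that sticks out 10 mm in front of and behind the body. Total height 72 mm. Origin: centre of the mounting plate's underside; z up. Grip the body across its 40 mm (its x).
- vise: Low steel vise fixed to the bench. Origin on the bench under the middle of the shut jaws; z up; the jaw slides open along x. Bed 96 mm wide (y), x = -90 to 160 mm, top 24 mm high; the movement stands on it near the origin, its x along the vise's x. Jaws: 90 mm wide, tops 44 mm high, each with a groove at the bed, 9 mm high and 7 mm deep, holding an edge of the mounting plate.
- vise_jaw (a joint): Opening of the moving jaw, m: 0 shut on the movement, 0.035 fully open, along the vise's x. Stays where it is left; about 4 N friction. Its lip (above its groove) ends at vise x = 24 mm plus this value.
- fixed_lip (a point): Middle of the edge of the fixed jaw's lip, at vise x = -24 mm, 44 mm above the bench. Both lips overlap the mounting plate by 6 mm, so it cannot be lifted while the jaws are shut; with the jaw open, the movement must still be drawn about 7 mm or more towards the moving jaw, out of the fixed jaw's groove, before it lifts freely.
- jaw_handle (a point): On the black upright grip of the moving jaw, a bar 14 (vise x) x 60 (vise y) mm standing 37 mm up from the jaw's top. The point is at its middle, 11 mm below its top, 70 mm above the bench, 98 mm from the vise's origin when shut. Moves with the jaw.
- dust_box: White open-topped plastic box fixed to the bench, 170 (x) x 140 (y) x 82 mm high, walls and floor 5 mm. Origin: centre of its underside; z up. Rails on its long rims (8 mm wide, tops 90 mm high, outer edges at y = +-70 mm) run on to x = 245 mm, where posts hold them. With the cover open by q the mouth is free from x = -80 mm to q - 85 mm.
- dust_cover (a joint): Opening of the clear, aluminium-edged cover (170 x 122 x 4 mm, its top 87 mm above the bench), m: 0 fully shut, 0.15 fully open, sliding along the box's +x. It starts well open. Stays where it is left; about 2.5 N of friction.
- cover_handle (a point): On the black upright grip in the middle of the cover, a bar 14 (box x) x 60 (box y) mm standing 34 mm up from the cover. The point is at its middle, 11 mm below its top, 110 mm above the bench; over the box's origin when the cover is shut. Moves with the cover.
- bench_block: Bystander: round steel bench block with a hole, 64 mm diameter, 22 mm high; origin at the centre of its underside.
- bottle: Bystander: amber bottle, 64 mm diameter, 130 mm high; origin at the centre of its underside.
- tool_pot: Bystander: aluminium pot 68 mm wide with tool handles standing in it, 140 mm high in all; origin at the centre of its underside.
Not all that is in view belongs to the job. There is more than one size of the movement; the one meant has the size given above.

How it is judged:
On the way, in this order (a step that is already met when the one before it is completed fails the run):
1. the vise jaw is slid open, by more than 15 mm, with the movement still on the bed (value of joint vise_jaw above 0.015 m and z of movement in the frame of vise below 0.035 m), for 0.1 s.
2. the movement is lifted clear above the jaws (z of movement in the frame of vise above 0.06 m), for 0.1 s.
3. the movement stands upright in the dust box, released and at rest (x of movement in the frame of dust_box between -0.08 and 0.08 m and y of movement in the frame of dust_box between -0.065 and 0.065 m and z of movement in the frame of dust_box between 0 and 0.01 m and angle between movement's own z axis and vertical below 0.1 rad and linear speed of movement below 0.02 m/s and contact force between the fingers and movement below 0.1 N), for 0.2 s.
At the end, for the whole second after the job is handed in: The movement stands upright (within 0.1 rad) on the floor of the dust box, released and at rest; the cover is shut to within 6 mm; the vise jaw is still open by more than 12 mm (all of step 3 and value of joint dust_cover below 0.006 m and value of joint vise_jaw above 0.012 m); the robot touches nothing.
It fails at once if the movement is dropped: not held and falling faster than 0.4 m/s (a fall of about 8 mm) (contact force between the fingers and movement below 0.1 N and linear speed of movement above 0.4 m/s).
It fails at once if the movement is banged down in the box (contact force over 150 N) (contact force between movement and dust_box above 150 N).
It fails at once if the bench block is pushed more than 30 mm or tipped over (distance of bench_block from where it was at the start of the episode above 0.03 m or angle between bench_block's own z axis and vertical above 0.5 rad).
It fails at once if the bottle is pushed more than 30 mm or tipped over (distance of bottle from where it was at the start of the episode above 0.03 m or angle between bottle's own z axis and vertical above 0.5 rad).
It fails at once if the tool pot is pushed more than 30 mm or tipped over (distance of tool_pot from where it was at the start of the episode above 0.03 m or angle between tool_pot's own z axis and vertical above 0.5 rad).
It also fails if it takes over 58 s, if anything falls off the work surface, if the arm or the gripper's body presses on something with over 40 N, if the wrist force passes 120 N, or if a joint passes its speed limit or range.

ROBOT

A 6-joint arm with a two-finger parallel gripper is mounted at the origin on the work surface. World frame = base frame: x ahead of the robot, y to its left, z up, the work surface at z = 0. Lengths are in m, angles in rad, forces in N, time in s.
With the tool pointing down it reaches from about 0.375 to 0.9 m from the base axis. Payload 3.1 kg.
Tool frame: the origin (TCP) lies midway between the tips of the shut fingers; the grasp point (between the pads) lies 19 mm behind it; z points along the fingers, y is the line along which they close (so a half turn about z gives the same grasp; the last joint's range is limited). The gripper opens to 87 mm and grips with 3 to 60 N. Pads are 19 mm wide; open, the fingers measure 117 mm over their backs; the gripper's body (75 mm by 190 mm) begins 51 mm behind the grasp point.
Start: joints at [1.161, 0.527, 1.433, -0, 1.181, -0.178], TCP at [0.144, 0.608, 0.223] pointing down, gripper open.
Joint ranges: [-3.08, 3.08], [-0.75, 2.2], [0.22, 2.44], [-1.43, 4.57], [0, 2.65], [-2.85, 2.85]. Speed limits (rad/s): [2.79, 2.79, 3.14, 3.14, 3.14, 3.14].

INTERFACE

Orientations are given as a unit quaternion [x, y, z, w].
In Python, from rig import robot gives the robot as it stands. The module is installed in compiled form; this text tells all that it offers.
- The arm moves only by the tool play_rows, never from a script. Its arguments are lists of equal length, an entry for each row: "gripper": the closure, from -1 (fully open) to 1 (shut); "delta_pos": the shift along the tool's x, y, z in cm, a list of three; "turn": the turn, a rotation vector about the tool's x, y, z in rad, a list of three. A call has 1 to 12 rows; each row is the pose to reach, as a shift and turn from the pose commanded when the call began, along the tool's axes at that moment; what a row does not reach only later rows make up. A row lasts 1/8 s, in which the tool goes at most 62.5 mm and 10.7 degrees, less where a joint would pass 70% of its speed; a pose out of reach is approached as far as the arm can. A call with a gripper value outside its range is refused whole. The fingers move at their own pace and stop on an object; "squeeze" is the grip in N (left out, the last holds). Time passes only in rows, so rows that repeat a pose let the fingers close. It gives the time, the measured TCP pose, the force, the opening and the grip force at its end, in the units of the state.
- robot.get_obs(): the state, without advancing time (a new reading comes with each control period).
- robot.camera(name): name is "scene" or "top" or "wrist"; returns a dict with "color" (420x560x3 uint8, red, green, blue), "vfov" (degrees; the focal length in pixels is half the picture's height over the tangent of half this angle, whatever the lens; pixels are square), "cx", "cy" (the principal point, pixels), "k1" (the pictures are not rectified: a ray, as slopes to the right and down, at radius r is drawn at 1 + k1 r^2 times it, then the intrinsics apply), "R" (3x3) and "t" (3): a world point X has camera coordinates R X + t. Camera axes: x right, y down, z forward; pixel columns grow to the right and rows downward; lengths in m; the calibration is good to about 2 mm. A picture is of the moment at which its call begins. There is no depth.
- robot.hand_in(): hands the job in; it is judged then, once.
The state is a dict: "time": time; "q": joint angles; "joint_velocities": joint speeds; "joint_torque": joint torques, N m; "position": TCP position; "tool_rot": TCP orientation; "ft_force": force on the tool from outside, world axes, zero at the start; "moment": the same for the moment, N m; "grip_width": finger opening in m; "grip_force": force on a finger pad.
Only numpy, scipy, OpenCV 4.12 (cv2) and the standard library are available. Lean on these libraries where they do the work, as an engineer would, in place of code of your own. Each camera call takes 0.05 s, during which the arm holds its last target. There are 200 camera calls.

## Working session

There is one attempt and no reset: what is moved stays moved. The work goes in short steps, Python scripts to look and compute and a tool call to move; the robot and the scene stay as the last step left them, time stands still between calls to the robot, and variables do not carry over. Pictures are saved under pics/ and viewed, at most 10 in all, crops included, and the job is handed in when it is done.

Besides the shell and the picture viewer there is one more tool, called by a JSON object that holds its "name" and its "arguments", one argument or row to a line. play_rows: Moves the arm, as the interface text tells. Its arguments: {"type":"object","properties":{"gripper":{"type":"array","items":{"type":"number"}},"delta_pos":{"type":"array","items":{"type":"array","items":{"type":"number"}}},"turn":{"type":"array","items":{"type":"array","items":{"type":"number"}}},"squeeze":{"type":"number"}},"required":["gripper","delta_pos","turn"]}

```bash
mkdir -p pics; cat > h.py <<'E'
import numpy as np, cv2
from rig import robot
def K(c):
    f=c["color"].shape[0]/2/np.tan(np.radians(c["vfov"])/2)
    return np.array([[f,0,c["cx"]],[0,f,c["cy"]],[0,0,1.]])
def ray(c,uv):
    k=K(c); d=(np.array(uv,float).reshape(-1,2)-[c["cx"],c["cy"]])/k[0,0]
    u=d.copy()
    for _ in range(20): u=d/(1+c["k1"]*(u**2).sum(1,keepdims=True))
    R=np.array(c["R"]);t=np.array(c["t"])
    return -R.T@t, np.c_[u,np.ones(len(u))]@R
def onz(c,uv,z):
    o,d=ray(c,uv); return o+d*((z-o[2])/d[:,2])[:,None]
def proj(c,X):
    p=np.array(X).reshape(-1,3)@np.array(c["R"]).T+np.array(c["t"]); u=p[:,:2]/p[:,2:]
    u=u*(1+c["k1"]*(u**2).sum(1,keepdims=True)); return u*K(c)[0,0]+[c["cx"],c["cy"]]
def snap(n,f):
    c=robot.camera(n); cv2.imwrite(f"pics/{f}.png",c["color"][:,:,::-1]); np.save(f"pics/{f}.npy",c,allow_pickle=True); return c
def load(f): return np.load(f"pics/{f}.npy",allow_pickle=True).item()
E
python3 - <<'E'
from h import *
for n in("scene","top"):
    c=snap(n,n+"0"); print(n,c["vfov"],c["cx"],c["cy"],c["k1"],-np.array(c["R"]).T@c["t"])
print(robot.get_obs())
E
```

```text
scene 56.19171744551309 280.98392798018205 212.2113370062409 -0.00974644587143422 [ 0.89269749 -0.61610563  0.82370398]
top 51.602361332317486 275.5287081507339 204.6244985561187 -0.028456467980009937 [0.31116597 0.00960289 1.22592732]
{'time': 0.1, 'q': array([ 1.16052408e+00,  5.28368019e-01,  1.43377587e+00, -4.45430562e-05,
        1.18140235e+00, -1.78505798e-01]), 'joint_velocities': array([ 0.00050145, -0.00181905, -0.00220299,  0.00115757, -0.00235925,
        0.00055769]), 'joint_torque': array([-1.05602192e-04, -4.40987742e+01, -1.77149767e+01,  6.34575030e-02,
        5.34261914e-02, -6.09836593e-05]), 'position': array([0.14327924, 0.60767398, 0.22167213]), 'tool_rot': array([ 1.15615559e-01,  9.93293556e-01, -9.40749478e-04, -2.63712377e-04]), 'ft_force': array([-0.06522494,  0.39131471,  0.08569469]), 'moment': array([-0.01126897, -0.00908519, -0.01912704]), 'grip_force': 0.0, 'grip_width': 0.08689040316359996}
```

View pics/top0.png

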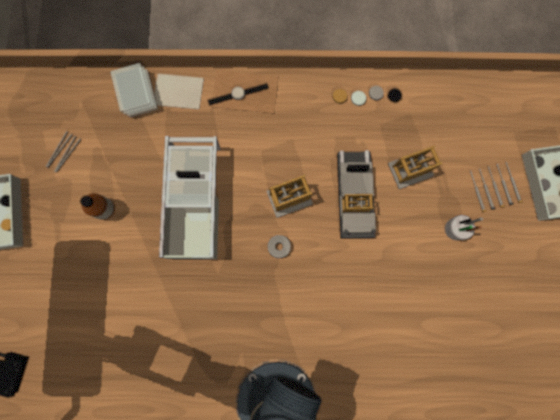

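View pics/scene0.png

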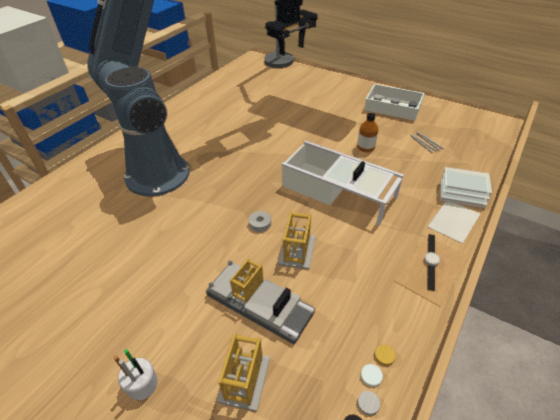

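The top view has world +x upward and +y to the left. The vise is around (357,195) with the movement at (357,203) and its black handle at (357,168). The box is around (190,198) with its cover handle at (187,175). Loose larger or smaller movements sit at (291,192) and (416,164), the block at (279,246), the bottle at (95,205) and the pot at (462,228).

```bash
python3 - <<'E'
from h import *
for f,pts in (("top0",[((358,168),.081),((187,175),.121)]),("scene0",[((282,302),.07),((358,173),.11)])):
    c=load(f); hsv=cv2.cvtColor(c["color"],cv2.COLOR_RGB2HSV)
    m=(hsv[...,2]<55).astype(np.uint8)
    n,l,s,ce=cv2.connectedComponentsWithStats(m)
    for p,z in pts:
        i=min((j for j in range(1,n) if s[j,4]>25),key=lambda j:np.hypot(*(ce[j]-p)))
        print(f,p,s[i],ce[i].round(1),onz(c,ce[i],z).round(4), cv2.minAreaRect(np.argwhere(l==i)[:,::-1].astype(np.float32)))
c=load("top0")
# rough corners
for name,uv,z in (("box back rail tip L",(166,138),.09),("railtip R",(216,138),.09),("box front L",(161,258),.082),("front R",(213,258),.082),("cover edge",(187,207),.087),("mov",(357,203),.096),("decoy1",(291,192),.09),("decoy2",(416,164),.09),("block",(279,246),.02),("bottle",(93,205),.1),("pot",(462,228),.08),("viseFL",(341,237),.024),("viseFR",(375,237),.024)):
    print(name,onz(c,uv,z).round(3))
a=cv2.resize(c["color"][125:270,150:400],None,fx=3.2,fy=3.2,interpolation=cv2.INTER_CUBIC)
cv2.imwrite("pics/topz.png",a[:,:,::-1])
E
```

```text
top0 (358, 168) [347 165  22   7 141] [357.8 168. ] [[ 0.6226 -0.2182  0.081 ]] ((357.5, 168.0), (6.0, 21.0), 90.0)
top0 (187, 175) [177 172  23   6 124] [188.1 174.4] [[0.5915 0.2353 0.121 ]] ((188.0, 174.5), (5.0, 22.0), 90.0)
scene0 (282, 302) [273 289  17  27 218] [281.3 301.9] [[ 0.6294 -0.2238  0.07  ]] ((281.19464111328125, 301.9362487792969), (8.601935386657715, 28.5092716217041), 34.99202346801758)
scene0 (358, 173) [353 162  11  18  90] [358.2 170.8] [[0.5969 0.2345 0.11  ]] ((358.076904296875, 170.88458251953125), (5.547001838684082, 19.137157440185547), 33.6900634765625)
box back rail tip L [[0.702 0.307 0.09 ]]
railtip R [[0.702 0.17  0.09 ]]
box front L [[0.376 0.305 0.082]]
front R [[0.377 0.169 0.082]]
cover edge [[0.511 0.241 0.087]]
mov [[ 0.523 -0.21   0.096]]
decoy1 [[ 0.553 -0.035  0.09 ]]
decoy2 [[ 0.633 -0.375  0.09 ]]
block [[ 0.414 -0.005  0.02 ]]
bottle [[0.512 0.488 0.1  ]]
pot [[ 0.459 -0.493  0.08 ]]
viseFL [[ 0.44  -0.177  0.024]]
viseFR [[ 0.44  -0.272  0.024]]
```

View pics/topz.png

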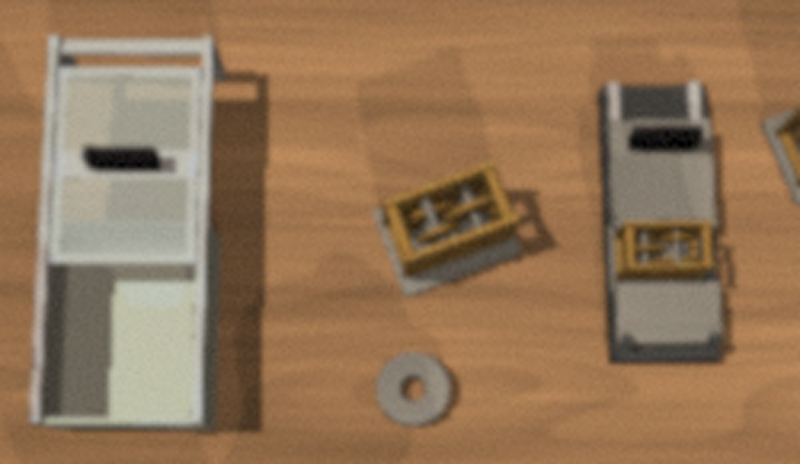

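The crop confirms the layout. The box and vise both lie along world x to within about a degree, and the cover is open by about 0.133 m. First I move over the vise with the tool's y along x.

```bash
cat >> h.py <<'E'
from scipy.spatial.transform import Rotation as Ro
def go(p,ang=None):
    """world target, angle of tool y from world x (rad), tool down"""
    o=robot.get_obs(); R=Ro.from_quat(o["tool_rot"]); M=R.as_matrix()
    d=R.inv().apply(np.array(p)-o["position"])*100
    if ang is None: ang=np.arctan2(M[1,1],M[0,1])
    y=np.array([np.cos(ang),np.sin(ang),0]); z=np.array([0,0,-1.]); x=np.cross(y,z)
    r=(R.inv()*Ro.from_matrix(np.c_[x,y,z])).as_rotvec()
    print("d_cm",d.round(2),"turn",r.round(4),"pos",o["position"].round(4),"t",o["time"])
E
python3 -c "
from h import *
go((0.56,-0.222,0.25),0)"
```

```text
d_cm [-59.61 -71.18  -2.71] turn [-1.800e-03  1.000e-03  1.339e+00] pos [0.1433 0.6077 0.2217] t 0.1
```

{"name": "play_rows", "arguments": {
  "gripper": [-1,-1,-1,-1,-1,-1,-1,-1,-1,-1,-1,-1],
  "delta_pos": [
    [-4,-4.7,-1],
    [-8,-9.5,-2.7],
    [-12,-14.3,-2.7],
    [-16,-19,-2.7],
    [-20,-23.9,-2.7],
    [-24,-28.6,-2.7],
    [-28,-33.4,-2.7],
    [-32,-38.2,-2.7],
    [-36,-43,-2.7],
    [-40,-47.8,-2.7],
    [-44,-52.5,-2.7],
    [-48,-57.3,-2.7]
  ],
  "turn": [
    [0,0,0.11],
    [0,0,0.22],
    [0,0,0.33],
    [0,0,0.45],
    [0,0,0.56],
    [0,0,0.67],
    [0,0,0.78],
    [0,0,0.89],
    [0,0,1.0],
    [0,0,1.12],
    [0,0,1.23],
    [-0.002,0.001,1.339]
  ]
}}

```text
time: 1.6
position: [0.4793, -0.0612, 0.2494]
tool_rot: [0.709, 0.706, 0.001, -0.001]
ft_force: [1.4, 0.5, 0.6]
grip_width: 0.0872
grip_force: 0.0
```

```bash
python3 -c "
from h import *
go((0.56,-0.222,0.25),0)"
```

```text
d_cm [-16.05   8.14  -0.09] turn [ 0.0008 -0.0024 -0.0043] pos [ 0.4793 -0.0612  0.2494] t 1.6
```

{"name": "play_rows", "arguments": {
  "gripper": [-1,-1,-1,-1,-1],
  "delta_pos": [
    [-5.5,2.7,0],
    [-11,5.4,0],
    [-15.5,8,0],
    [-15.5,8,0],
    [-15.5,8,0]
  ],
  "turn": [
    [0,0,0],
    [0,0,0],
    [0,0,0],
    [0,0,0],
    [0,0,0]
  ]
}}

```text
time: 2.22
position: [0.5579, -0.2135, 0.2485]
tool_rot: [0.707, 0.707, 0.001, -0.002]
ft_force: [-0.1, -0.4, 0.1]
grip_width: 0.0869
grip_force: 0.0
```

```bash
python3 -c "
from h import *
c=snap('wrist','w1'); print(-np.array(c['R']).T@c['t'],c['vfov'])
print(robot.get_obs()['position'])
print('proj movement top corners',proj(c,[(.526,-.222,.096),(.624,-.222,.081)]))"
```

```text
[ 0.55786365 -0.14075939  0.41020372] 62.73853202572575
[ 0.55779573 -0.21289181  0.24871462]
proj movement top corners [[243.21996733 207.17848721]
 [344.08121179 203.44523887]]
```

View pics/w1.png

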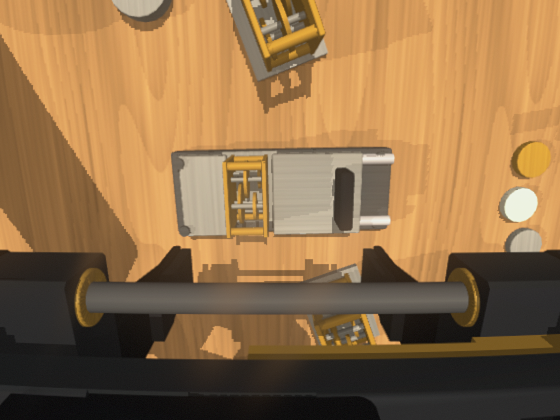

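The wrist view shows the movement's brass top at about (224–268, 155–238). The handle is at (334–354, 168–230) and the vise outline runs from (173,152) to (391,231). I'll measure these now.

```bash
python3 - <<'E'
from h import *
c=load("w1"); hsv=cv2.cvtColor(c["color"],cv2.COLOR_RGB2HSV)
roi=np.zeros((420,560),np.uint8); roi[145:243,200:300]=1
br=((hsv[...,0]>12)&(hsv[...,0]<30)&(hsv[...,1]>150)).astype(np.uint8)*roi
br=cv2.morphologyEx(br,cv2.MORPH_OPEN,np.ones((2,2)))
r2=np.zeros_like(roi); r2[155:240,322:362]=1
dk=(hsv[...,2]<45).astype(np.uint8)*r2
for n,m,z in(("mov",br,.096),("hand",dk,.081)):
    p=np.argwhere(m)[:,::-1].astype(np.float32); R=cv2.minAreaRect(p); b=cv2.boxPoints(R)
    print(n,b.round(1).tolist()); w=onz(c,b,z); print(w[:,:2].round(4).tolist(),w.mean(0).round(4))
w=onz(c,[(173,152),(180,239),(391,148),(388,231)],.024); print(w.round(4))
E
```

```text
mov [[223.8000030517578, 156.5], [267.0, 156.0], [268.1000061035156, 238.0], [224.8000030517578, 238.5]]
[[0.5095, -0.1745], [0.5487, -0.174], [0.5492, -0.2527], [0.5074, -0.2534]] [ 0.5287 -0.2137  0.096 ]
hand [[0.0, 0.0], [0.0, 0.0], [0.0, 0.0], [0.0, 0.0]]
[[0.3069, -0.0319], [0.3069, -0.0319], [0.3069, -0.0319], [0.3069, -0.0319]] [ 0.3069 -0.0319  0.081 ]
[[ 0.4416 -0.1769  0.024 ]
 [ 0.442  -0.2799  0.024 ]
 [ 0.6849 -0.1723  0.024 ]
 [ 0.6897 -0.2697  0.024 ]]
```

```bash
python3 - <<'E'
from h import *
c=load("w1"); g=cv2.cvtColor(c["color"],cv2.COLOR_RGB2GRAY)
r=g[195:205,320:370].mean(0).round().astype(int); print(list(zip(range(320,370),r)))
r=g[155:245,340:348].mean(1).round().astype(int); print(list(zip(range(155,245),r)))
print(onz(c,[(334,199),(344,169),(344,230),(354,199)],.081).round(4))
E
```

```text
[(320, np.int64(172)), (321, np.int64(172)), (322, np.int64(172)), (323, np.int64(172)), (324, np.int64(172)), (325, np.int64(172)), (326, np.int64(172)), (327, np.int64(172)), (328, np.int64(171)), (329, np.int64(171)), (330, np.int64(176)), (331, np.int64(181)), (332, np.int64(179)), (333, np.int64(147)), (334, np.int64(79)), (335, np.int64(51)), (336, np.int64(51)), (337, np.int64(52)), (338, np.int64(52)), (339, np.int64(52)), (340, np.int64(54)), (341, np.int64(57)), (342, np.int64(58)), (343, np.int64(59)), (344, np.int64(59)), (345, np.int64(59)), (346, np.int64(60)), (347, np.int64(60)), (348, np.int64(60)), (349, np.int64(60)), (350, np.int64(61)), (351, np.int64(60)), (352, np.int64(62)), (353, np.int64(100)), (354, np.int64(169)), (355, np.int64(171)), (356, np.int64(170)), (357, np.int64(169)), (358, np.int64(170)), (359, np.int64(169)), (360, np.int64(151)), (361, np.int64(100)), (362, np.int64(97)), (363, np.int64(98)), (364, np.int64(98)), (365, np.int64(98)), (366, np.int64(99)), (367, np.int64(99)), (368, np.int64(100)), (369, np.int64(100))]
[(155, np.int64(182)), (
[... 1302 characters left out ...]
nt64(64)), (218, np.int64(65)), (219, np.int64(66)), (220, np.int64(66)), (221, np.int64(67)), (222, np.int64(67)), (223, np.int64(68)), (224, np.int64(68)), (225, np.int64(69)), (226, np.int64(69)), (227, np.int64(70)), (228, np.int64(70)), (229, np.int64(68)), (230, np.int64(90)), (231, np.int64(147)), (232, np.int64(141)), (233, np.int64(111)), (234, np.int64(112)), (235, np.int64(113)), (236, np.int64(119)), (237, np.int64(167)), (238, np.int64(172)), (239, np.int64(172)), (240, np.int64(171)), (241, np.int64(172)), (242, np.int64(171)), (243, np.int64(171)), (244, np.int64(172))]
[[ 0.6138 -0.2175  0.081 ]
 [ 0.6222 -0.1879  0.081 ]
 [ 0.6254 -0.2495  0.081 ]
 [ 0.6336 -0.2175  0.081 ]]
```

{"name": "play_rows", "arguments": {
  "gripper": [-1,-1,-1,-1,-1,-1,-1,-1,-1],
  "delta_pos": [
    [-0.3,4,0],
    [-0.5,6.9,0],
    [-0.5,6.9,4],
    [-0.5,6.9,8],
    [-0.5,6.9,12],
    [-0.5,6.9,15],
    [-0.5,6.9,17.5],
    [-0.5,6.9,19.2],
    [-0.5,6.9,19.2]
  ],
  "turn": [
    [0,0,0.01],
    [0,0,0.025],
    [0,0,0.025],
    [0,0,0.025],
    [0,0,0.025],
    [0,0,0.025],
    [0,0,0.025],
    [0,0,0.025],
    [0,0,0.025]
  ]
}}

```text
time: 3.4
position: [0.627, -0.2174, 0.0564]
tool_rot: [0.716, 0.699, 0.001, -0.002]
ft_force: [-1.3, 0.6, 0.4]
grip_width: 0.0868
grip_force: 0.0
```

{"name": "play_rows", "arguments": {
  "gripper": [0.8,0.8,0.8,0.8,0.8,0.8],
  "delta_pos": [
    [0,0,0],
    [0,0,0],
    [0,0,0],
    [0,0,0],
    [0,0,0],
    [0,0,0]
  ],
  "turn": [
    [0,0,0],
    [0,0,0],
    [0,0,0],
    [0,0,0],
    [0,0,0],
    [0,0,0]
  ],
  "squeeze": 15
}}

```text
time: 4.15
position: [0.628, -0.2189, 0.0574]
tool_rot: [0.716, 0.698, 0.001, -0.0]
ft_force: [-0.4, 0.3, -0.4]
grip_width: 0.0347
grip_force: 0.0
```

{"name": "play_rows", "arguments": {
  "gripper": [1,1,1,1],
  "delta_pos": [
    [0,0,0],
    [0,0,0],
    [0,0,0],
    [0,0,0]
  ],
  "turn": [
    [0,0,0],
    [0,0,0],
    [0,0,0],
    [0,0,0]
  ]
}}

```text
time: 4.65
position: [0.6274, -0.2188, 0.0573]
tool_rot: [0.716, 0.698, 0.001, -0.001]
ft_force: [-2.2, 0.4, 0.7]
grip_width: 0.0143
grip_force: 15.0
```

{"name": "play_rows", "arguments": {
  "gripper": [1,1,1,1,1,1,1,1,1],
  "delta_pos": [
    [0,0.2,0],
    [0,0.7,0],
    [0,1.2,0],
    [0,1.7,0],
    [0,2.2,0],
    [0,2.7,0],
    [0,3.1,0],
    [0,3.2,0],
    [0,3.2,0]
  ],
  "turn": [
    [0,0,0],
    [0,0,0],
    [0,0,0],
    [0,0,0],
    [0,0,0],
    [0,0,0],
    [0,0,0],
    [0,0,0],
    [0,0,0]
  ]
}}

```text
time: 5.78
position: [0.6604, -0.2182, 0.0572]
tool_rot: [0.716, 0.698, 0.002, -0.001]
ft_force: [-3.0, 4.2, 2.6]
grip_width: 0.0145
grip_force: 15.0
```

{"name": "play_rows", "arguments": {
  "gripper": [-1,-1,-1,-1,-1,-1,-1,-1,-1,-1],
  "delta_pos": [
    [0,0,0],
    [0,0,0],
    [0,0,0],
    [0,0,-2],
    [0,0,-5],
    [0,0,-8],
    [0,0,-10],
    [0,-4,-10],
    [0,-9,-10],
    [0.2,-13.3,-10]
  ],
  "turn": [
    [0,0,0],
    [0,0,0],
    [0,0,0],
    [0,0,0],
    [0,0,0],
    [0,0,0],
    [0,0,0],
    [0,0,-0.01],
    [0,0,-0.02],
    [0,0,-0.02]
  ]
}}

```text
time: 7.02
position: [0.5255, -0.2145, 0.158]
tool_rot: [0.709, 0.705, 0.001, -0.0]
ft_force: [0.3, -0.4, 0.1]
grip_width: 0.0867
grip_force: 0.0
```

```bash
python3 - <<'E'
from h import *
c=snap("wrist","w2"); c2=snap("scene","s2")
go((0.5287,-0.216,0.063),-0.005)
E
```

```text
d_cm [-0.38  0.75  9.43] turn [-0.0051 -0.0052 -0.0015] pos [ 0.5217 -0.2127  0.1574] t 7.125
```

View pics/w2.png

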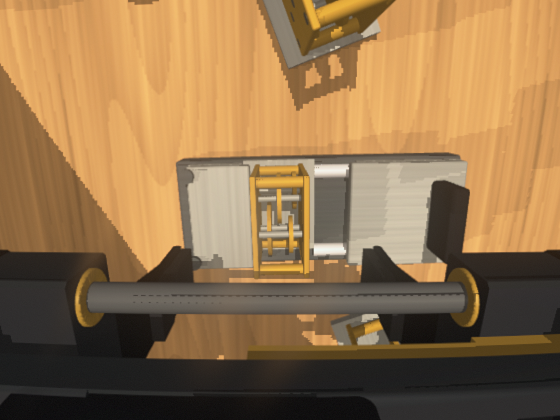

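The jaw is open by about 33 mm and the rods show at (315–350). The movement's top is at (251–309, 172–273) and still on the bed, between the open fingers.

```bash
python3 - <<'E'
from h import *
c=load("w2"); w=onz(c,[(251,178),(309,178),(252,272),(310,272),(251,177),(308,165)],.096); print(w.round(4))
print(robot.get_obs()["position"])
E
```

```text
[[ 0.5087 -0.1798  0.096 ]
 [ 0.5468 -0.18    0.096 ]
 [ 0.5078 -0.2471  0.096 ]
 [ 0.5489 -0.2473  0.096 ]
 [ 0.5087 -0.1792  0.096 ]
 [ 0.5459 -0.1715  0.096 ]]
[ 0.52169767 -0.21265814  0.15739752]
```

{"name": "play_rows", "arguments": {
  "gripper": [-1,-1,-1,-1,-1,-1],
  "delta_pos": [
    [-0.2,0.6,0],
    [-0.2,0.6,3],
    [-0.2,0.6,6],
    [-0.2,0.6,8],
    [-0.2,0.6,9.4],
    [-0.2,0.6,9.4]
  ],
  "turn": [
    [0,0,0],
    [0,0,0],
    [0,0,0],
    [0,0,0],
    [0,0,0],
    [0,0,0]
  ]
}}

```text
time: 7.88
position: [0.5338, -0.2164, 0.0624]
tool_rot: [0.709, 0.705, 0.001, -0.001]
ft_force: [0.0, 0.9, -0.8]
grip_width: 0.0868
grip_force: 0.0
```

{"name": "play_rows", "arguments": {
  "gripper": [1,1,1,1,1,1,1,1],
  "delta_pos": [
    [0,0,0],
    [0,0,0],
    [0,0,0],
    [0,0,0],
    [0,0,0],
    [0,0,0],
    [0,0,0],
    [0,0,0]
  ],
  "turn": [
    [0,0,0],
    [0,0,0],
    [0,0,0],
    [0,0,0],
    [0,0,0],
    [0,0,0],
    [0,0,0],
    [0,0,0]
  ],
  "squeeze": 30
}}

```text
time: 8.88
position: [0.531, -0.2156, 0.0633]
tool_rot: [0.709, 0.706, 0.0, -0.002]
ft_force: [-6.6, 0.3, 4.2]
grip_width: 0.0398
grip_force: 30.0
```

{"name": "play_rows", "arguments": {
  "gripper": [1,1,1,1,1,1,1,1],
  "delta_pos": [
    [0,0.3,0],
    [0,0.6,0],
    [0,0.9,0],
    [0,1.1,0],
    [0,1.1,0],
    [0,1.1,-0.2],
    [0,1.1,-0.5],
    [0,1.1,-0.8]
  ],
  "turn": [
    [0,0,0],
    [0,0,0],
    [0,0,0],
    [0,0,0],
    [0,0,0],
    [0,0,0],
    [0,0,0],
    [0,0,0]
  ]
}}

```text
time: 9.88
position: [0.5446, -0.2166, 0.0713]
tool_rot: [0.709, 0.705, 0.001, 0.0]
ft_force: [0.5, 0.1, -4.4]
grip_width: 0.0395
grip_force: 30.0
```

{"name": "play_rows", "arguments": {
  "gripper": [1,1,1,1,1,1,1],
  "delta_pos": [
    [0,0,-1],
    [0,0,-3],
    [0,0,-5.5],
    [0,0,-8],
    [0,0,-10.5],
    [0,0,-12],
    [0,0,-12]
  ],
  "turn": [
    [0,0,0],
    [0,0,0],
    [0,0,0],
    [0,0,0],
    [0,0,0],
    [0,0,0],
    [0,0,0]
  ]
}}

```text
time: 10.75
position: [0.5447, -0.2171, 0.1927]
tool_rot: [0.709, 0.705, 0.001, 0.001]
ft_force: [-0.3, -0.2, -4.1]
grip_width: 0.0395
grip_force: 30.0
```

```bash
python3 - <<'E'
from h import *
c=snap("wrist","w3")
go((0.443,0.238,0.19),0)
E
```

```text
d_cm [ 45.41 -10.32   0.21] turn [ 0.0014 -0.0016 -0.005 ] pos [ 0.5439 -0.2167  0.1915] t 10.8
```

View pics/w3.png

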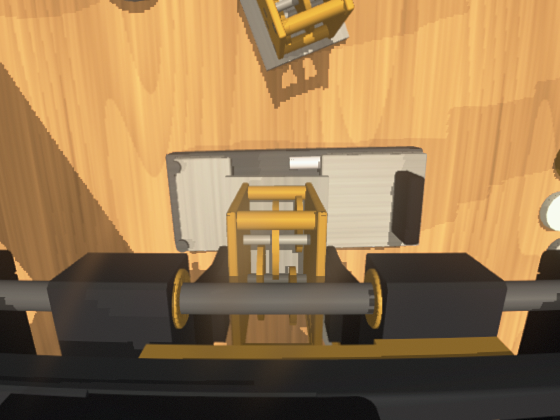

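The movement is held upright, clear of the vise, and the jaw is open. I'll carry it towards the box and check the box's rims before going over.

{"name": "play_rows", "arguments": {
  "gripper": [1,1,1,1,1,1,1,1,1,1],
  "delta_pos": [
    [2,-0.7,0],
    [6,-2,0],
    [10,-3.3,0],
    [14,-4.6,0],
    [18,-6,0],
    [22,-7.3,0],
    [26,-8.6,0],
    [29,-10,0],
    [30.5,-10.3,0],
    [30.5,-10.3,0]
  ],
  "turn": [
    [0,0,0],
    [0,0,0],
    [0,0,0],
    [0,0,0],
    [0,0,0],
    [0,0,0],
    [0,0,0],
    [0,0,0],
    [0,0,0],
    [0,0,0]
  ]
}}

```text
time: 12.05
position: [0.442, 0.0896, 0.1915]
tool_rot: [0.708, 0.706, 0.001, -0.0]
ft_force: [0.1, -0.6, -2.8]
grip_width: 0.0396
grip_force: 30.0
```

```bash
python3 - <<'E'
from h import *
c=snap("wrist","w4")
print(robot.get_obs()["position"], proj(c,[(.376,.168,.082),(.376,.308,.082),(.511,.168,.09),(.511,.308,.09)]).round(0))
E
```

```text
[0.44283207 0.0887995  0.19166843] [[ 190.  111.]
 [ 180.  -96.]
 [ 370.  110.]
 [ 380. -103.]]
```

View pics/w4.png

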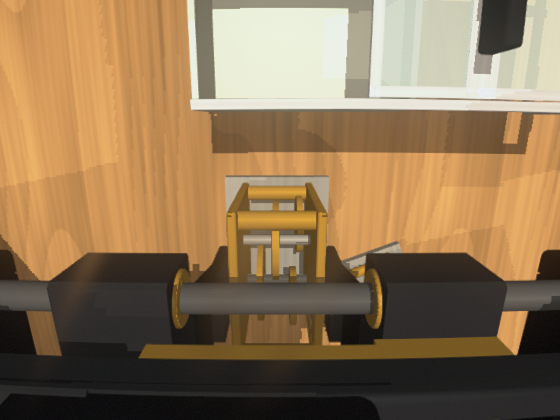

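The near rail lies at rows 99–108, the box's front end at column 191 and the cover's edge at column 371. The movement hangs upright.

```bash
python3 - <<'E'
from h import *
c=load("w4"); g=cv2.cvtColor(c["color"],cv2.COLOR_RGB2GRAY)
print("row prof",g[90:115,280:300].mean(1).astype(int),g[90:115,500:520].mean(1).astype(int)); print("col",g[40:60,362:385].mean(0).astype(int), g[40:60,183:220].mean(0).astype(int))
print(onz(c,[(191,104),(290,100),(290,104),(510,104)],.09).round(4),onz(c,[(371,50)],.087).round(4))
E
```

```text
row prof [235 235 235 235 235 234 235 233 215 234 236 234 232 230 231 232 233 234
 217 136 110 109 105 105 105] [228 229 229 228 225 225 223 221 220 189 142 189 224 224 221 219 219 221
 223 225 211 134 128 131 132]
col [168 168 168 168 168 168 168 159 139 183 233 235 235 236 236 237 237 236
 234 234 228 219 215] [152 153 153 154 155 163 205 234 236 236 236 237 230 176 122 116 117 118
 118 118 118 118 118 118 119 119 119 119 118 119 153 226 235 234 234 234
 234]
[[0.3791 0.1727 0.09  ]
 [0.4519 0.1751 0.09  ]
 [0.4519 0.1723 0.09  ]
 [0.6183 0.1744 0.09  ]] [[0.5102 0.2104 0.087 ]]
```

{"name": "play_rows", "arguments": {
  "gripper": [1,1,1,1,1,1,1,1,1,1,1,1],
  "delta_pos": [
    [3,0.2,0],
    [7,0.2,0],
    [11,0.2,0],
    [14,0.2,0],
    [15,0.2,0],
    [15,0.2,0],
    [15,0.2,2],
    [15,0.2,4.5],
    [15,0.2,7],
    [15,0.2,9.5],
    [15,0.2,12],
    [15,0.2,12.5]
  ],
  "turn": [
    [0,0,0],
    [0,0,0],
    [0,0,0],
    [0,0,0],
    [0,0,0],
    [0,0,0],
    [0,0,0],
    [0,0,0],
    [0,0,0],
    [0,0,0],
    [0,0,0],
    [0,0,0]
  ]
}}

```text
time: 13.6
position: [0.4448, 0.2373, 0.0658]
tool_rot: [0.709, 0.705, -0.001, -0.001]
ft_force: [0.6, 0.6, -3.6]
grip_width: 0.0395
grip_force: 30.0
```

{"name": "play_rows", "arguments": {
  "gripper": [1,1,1,1,1,1,1],
  "delta_pos": [
    [0,0,0.3],
    [0,0,0.6],
    [0,0,0.9],
    [0,0,1.2],
    [0,0,1.5],
    [0,0,1.7],
    [0,0,1.7]
  ],
  "turn": [
    [0,0,0],
    [0,0,0],
    [0,0,0],
    [0,0,0],
    [0,0,0],
    [0,0,0],
    [0,0,0]
  ]
}}

```text
time: 14.48
position: [0.4452, 0.2391, 0.0499]
tool_rot: [0.709, 0.705, 0.001, -0.0]
ft_force: [-0.1, -0.2, -3.4]
grip_width: 0.0395
grip_force: 30.0
```

{"name": "play_rows", "arguments": {
  "gripper": [1,1,1,1,1,1,1],
  "delta_pos": [
    [0,0,0.1],
    [0,0,0.2],
    [0,0,0.3],
    [0,0,0.4],
    [0,0,0.5],
    [0,0,0.5],
    [0,0,0.5]
  ],
  "turn": [
    [0,0,0],
    [0,0,0],
    [0,0,0],
    [0,0,0],
    [0,0,0],
    [0,0,0],
    [0,0,0]
  ]
}}

```text
time: 15.35
position: [0.4454, 0.2391, 0.0451]
tool_rot: [0.709, 0.705, 0.001, -0.0]
ft_force: [0.3, 0.7, -3.8]
grip_width: 0.0397
grip_force: 30.0
```

{"name": "play_rows", "arguments": {
  "gripper": [1,1,1,1,1,1],
  "delta_pos": [
    [0,0,0.05],
    [0,0,0.1],
    [0,0,0.15],
    [0,0,0.2],
    [0,0,0.25],
    [0,0,0.25]
  ],
  "turn": [
    [0,0,0],
    [0,0,0],
    [0,0,0],
    [0,0,0],
    [0,0,0],
    [0,0,0]
  ]
}}

```text
time: 16.1
position: [0.4455, 0.239, 0.0442]
tool_rot: [0.709, 0.705, 0.001, -0.0]
ft_force: [-2.0, -1.5, 12.0]
grip_width: 0.0394
grip_force: 30.0
```

{"name": "play_rows", "arguments": {
  "gripper": [1,0,-0.26,-0.26,-0.26,-0.26,-0.26,-0.26],
  "delta_pos": [
    [0,0,-0.1],
    [0,0,-0.1],
    [0,0,-0.1],
    [0,0,-0.1],
    [0,0,-0.1],
    [0,0,-0.1],
    [0,0,-0.1],
    [0,0,-0.1]
  ],
  "turn": [
    [0,0,0],
    [0,0,0],
    [0,0,0],
    [0,0,0],
    [0,0,0],
    [0,0,0],
    [0,0,0],
    [0,0,0]
  ]
}}

```text
time: 17.1
position: [0.4454, 0.2391, 0.0436]
tool_rot: [0.709, 0.705, 0.001, -0.0]
ft_force: [0.1, 0.1, 0.2]
grip_width: 0.0551
grip_force: 0.0
```

{"name": "play_rows", "arguments": {
  "gripper": [-0.26,-0.26,-0.26,-0.26,-0.26,-0.26,-0.26,-0.26,-0.26],
  "delta_pos": [
    [0,0,-1],
    [0,0,-3],
    [0,0,-6],
    [0,0,-10],
    [0,0,-14],
    [-3,3,-17],
    [-5,6,-18],
    [-6,10,-18],
    [-6,10,-18]
  ],
  "turn": [
    [0,0,0],
    [0,0,0],
    [0,0,0],
    [0,0,0],
    [0,0,0],
    [0,0,0],
    [0,0,0],
    [0,0,0],
    [0,0,0]
  ]
}}

```text
time: 18.23
position: [0.548, 0.1772, 0.2246]
tool_rot: [0.71, 0.704, 0.003, 0.001]
ft_force: [0.2, 0.1, 0.3]
grip_width: 0.055
grip_force: 0.0
```

```bash
python3 - <<'E'
from h import *
c=snap("wrist","w5")
print(robot.get_obs()["position"], proj(c,[(.595,.239,.121)]).round(0))
E
```

```text
[0.54545605 0.17769815 0.22394362] [[338. 133.]]
```

View pics/w5.png

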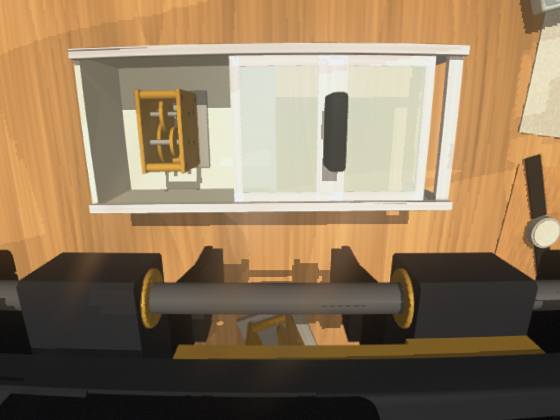

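The movement stands upright in the box at about (165,130). The cover's handle is at (324–348, 93–172).

```bash
python3 - <<'E'
from h import *
c=load("w5"); g=cv2.cvtColor(c["color"],cv2.COLOR_RGB2GRAY)
print(g[125:135,318:355].mean(0).astype(int))
print(onz(c,[(348,130),(337,94),(337,172)],.121).round(4), onz(c,[(324,130)],.087).round(4))
go((.595,.239,.2239),0)
E
```

```text
[237 237 230 164 157 149  82  66  67  68  68  68  70  71  72  74  74  73
  73  73  72  72  73  72  73  72  71  69  87 157 211 212 211 210 210 210
 209]
[[0.6026 0.2409 0.121 ]
 [0.5934 0.2669 0.121 ]
 [0.5954 0.209  0.121 ]] [[0.5892 0.2397 0.087 ]]
d_cm [6.16 4.91 0.02] turn [ 0.0011 -0.0021 -0.0065] pos [0.5455 0.1777 0.2239] t 18.275
```

{"name": "play_rows", "arguments": {
  "gripper": [-0.26,-0.26,-0.26,-0.26,-0.26,-0.26,-0.26,-0.26],
  "delta_pos": [
    [3,2.4,0],
    [6.1,4.9,0],
    [6.1,4.9,2],
    [6.1,4.9,5],
    [6.1,4.9,8],
    [6.1,4.9,11],
    [6.1,4.9,12.6],
    [6.1,4.9,12.6]
  ],
  "turn": [
    [0,0,0],
    [0,0,0],
    [0,0,0],
    [0,0,0],
    [0,0,0],
    [0,0,0],
    [0,0,0],
    [0,0,0]
  ]
}}

```text
time: 19.27
position: [0.5927, 0.2394, 0.0968]
tool_rot: [0.709, 0.706, -0.0, -0.001]
ft_force: [0.6, 0.3, 0.8]
grip_width: 0.0549
grip_force: 0.0
```

{"name": "play_rows", "arguments": {
  "gripper": [1,1,1,1,1,1,1],
  "delta_pos": [
    [0,0,0],
    [0,0,0],
    [0,0,0],
    [0,0,0],
    [0,0,0],
    [0,0,0],
    [0,0,0]
  ],
  "turn": [
    [0,0,0],
    [0,0,0],
    [0,0,0],
    [0,0,0],
    [0,0,0],
    [0,0,0],
    [0,0,0]
  ],
  "squeeze": 12
}}

```text
time: 20.15
position: [0.5949, 0.2392, 0.098]
tool_rot: [0.709, 0.705, 0.001, 0.0]
ft_force: [1.5, -1.0, 1.2]
grip_width: 0.0143
grip_force: 12.0
```

{"name": "play_rows", "arguments": {
  "gripper": [1,1,1,1,1,1,1,1,1,1,1,1],
  "delta_pos": [
    [0,-0.5,0],
    [0,-1.5,0],
    [0,-2.7,0],
    [0,-3.9,0],
    [0,-5.1,0],
    [0,-6.3,0],
    [0,-7.5,0],
    [0,-8.7,0],
    [0,-9.9,0],
    [0,-11.1,0],
    [0,-12,0],
    [0,-12.4,0]
  ],
  "turn": [
    [0,0,0],
    [0,0,0],
    [0,0,0],
    [0,0,0],
    [0,0,0],
    [0,0,0],
    [0,0,0],
    [0,0,0],
    [0,0,0],
    [0,0,0],
    [0,0,0],
    [0,0,0]
  ]
}}

```text
time: 21.65
position: [0.4691, 0.2391, 0.0979]
tool_rot: [0.709, 0.706, 0.0, -0.0]
ft_force: [2.8, -6.1, 4.5]
grip_width: 0.0135
grip_force: 12.0
```

{"name": "play_rows", "arguments": {
  "gripper": [1,1,1,1,1],
  "delta_pos": [
    [0,-0.2,0],
    [0,-0.4,0],
    [0,-0.6,0],
    [0,-0.6,0],
    [0,-0.6,0]
  ],
  "turn": [
    [0,0,0],
    [0,0,0],
    [0,0,0],
    [0,0,0],
    [0,0,0]
  ]
}}

```text
time: 22.28
position: [0.4633, 0.2391, 0.0979]
tool_rot: [0.709, 0.706, 0.0, -0.0]
ft_force: [2.1, -4.3, 5.9]
grip_width: 0.0139
grip_force: 12.0
```

{"name": "play_rows", "arguments": {
  "gripper": [1,1,1,1,1],
  "delta_pos": [
    [0,-0.1,0],
    [0,-0.2,0],
    [0,-0.3,0],
    [0,-0.4,0],
    [0,-0.4,0]
  ],
  "turn": [
    [0,0,0],
    [0,0,0],
    [0,0,0],
    [0,0,0],
    [0,0,0]
  ]
}}

```text
time: 22.9
position: [0.4629, 0.2392, 0.0979]
tool_rot: [0.709, 0.706, 0.003, 0.002]
ft_force: [8.1, -7.4, 1.2]
grip_width: 0.0141
grip_force: 12.0
```

The stop is reached: the arm advanced only 0.4 mm as the force rose. I'll release, rise and check.

{"name": "play_rows", "arguments": {
  "gripper": [1,0,-0.26,-0.26,-0.26,-0.26,-0.26,-0.26,-0.26,-0.26,-0.26],
  "delta_pos": [
    [0,0.3,0],
    [0,0.3,0],
    [0,0.3,0],
    [0,0.3,0],
    [0,0.3,0],
    [0,0.3,-1],
    [0,0.3,-3],
    [0,0.3,-6],
    [-3,0.3,-10],
    [-6,0.3,-13],
    [-6,0.3,-13]
  ],
  "turn": [
    [0,0,0],
    [0,0,0],
    [0,0,0],
    [0,0,0],
    [0,0,0],
    [0,0,0],
    [0,0,0],
    [0,0,0],
    [0,0,0],
    [0,0,0],
    [0,0,0]
  ]
}}

```text
time: 24.28
position: [0.4646, 0.1787, 0.2304]
tool_rot: [0.71, 0.704, 0.004, 0.002]
ft_force: [0.1, -0.4, 0.5]
grip_width: 0.0549
grip_force: 0.0
```

```bash
python3 - <<'E'
from h import *
c=snap("wrist","w6"); s=snap("scene","s6")
w=cv2.resize(c["color"],(400,300)); z=cv2.resize(s["color"],(400,300))
cv2.imwrite("pics/f.png",np.hstack([w,z])[:,:,::-1])
print(robot.get_obs()["position"])
E
```

```text
[0.4626876  0.17979975 0.22769984]
```

View pics/f.png

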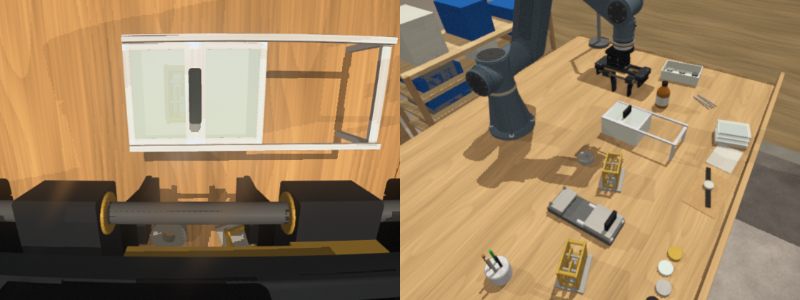

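The cover is shut over the movement, the vise is open and the bystanders are untouched. I'll check the cover's handle position numerically, then hand in.

```bash
python3 - <<'E'
from h import *
c=load("w6"); g=cv2.cvtColor(c["color"],cv2.COLOR_RGB2GRAY)
r=g[125:145,:].mean(0); k=np.where(r[240:300]<110)[0]+240; print(k.min(),k.max())
x=onz(c,[(k.min()-.5,135),(k.max()+.5,135)],.121)[:,0]; print("handle",x)
d=np.abs(np.diff(g[90:110,:].mean(0))); e=[i for i in range(150,400) if d[i]>12]; print([(i,onz(c,[(i+.5,100)],.087)[0,0].round(4)) for i in e])
E
```

```text
265 281
handle [0.45628747 0.46938978]
[(172, np.float64(0.3775)), (173, np.float64(0.3784)), (258, np.float64(0.4507)), (262, np.float64(0.4541)), (263, np.float64(0.4549)), (264, np.float64(0.4558)), (280, np.float64(0.4694)), (281, np.float64(0.4702)), (362, np.float64(0.5393)), (371, np.float64(0.547)), (372, np.float64(0.5479))]
```

The handle centre is at 0.463 and the cover's edges at 0.378 and 0.548, which matches fully shut with the box origin at 0.463.

```bash
python3 -c "
from rig import robot
print(robot.hand_in())"
```

```text
the job is handed in; nothing more can be done
None
```

The job is handed in: the movement stands upright in the dust box with the cover measured shut, and the vise is left open by about 33 mm. The bystanders look undisturbed in the last pictures; the hand-in returned no verdict.

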